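# Drive a centrifuge rotor's retaining pin home with a mallet

## Task

One retaining pin on the centrifuge rotor is standing proud. Take the mallet from the tool tray, keep hold of it and knock that pin down with brisk blows of the mallet (strike it, do not press it slowly) until its head sits fully home on the plate like the other five; then put the mallet back on its rest in the tray as it was, head standing and handle in the cradle, and let go. Keep the robot's own hand and arm off the rotor, and leave the other things where they are.

Things in the scene. Friction and masses are not known exactly. Their poses are not given: they have to be found in the camera images.
- rotor: Six-armed aluminium rotor, 270 mm across, fixed on a stand; origin on the bench under its centre, z up. Plate top 130 mm up. Six pins at 70 mm radius, one per arm; the proud one is on the +x arm, the others are home (heads 16 mm across, 4 mm high). Centre nut up to 16 mm high; between the arms at 112 mm radius five blue buckets, 40 mm across, rims 8 mm above the plate, and an empty ring.
- pin (a joint): Depth the proud pin has been driven, m: 0 = head's top 18 mm above the plate, 0.014 = home, top 4 mm above it. Starts at 0 to 0.004. Slides straight down against about 9 N of friction and slight drag; stays where left, no rebound. A blow must send it down faster than 0.04 m/s at some moment: come down from a few cm above at 0.15 m/s or more, through to the home height.
- pin_top (a point): Centre of the flat top of the proud pin's head (16 mm across), the point to strike; it goes down with the pin. Its height at the end is 134 mm above the bench.
- mallet: Loose mallet, about 360 g. Upright head: steel cylinder 32 mm across with white faces 34 mm across at both ends, 82 mm tall. Origin: centre of the lower face (the striking one), z up. Wooden handle 20 mm wide (y), 22 mm tall (z), leaves the head level towards -x, centre line 50 mm above the lower face, end 205 mm from the head's axis. Centre of mass about 25 mm out along the handle.
- mallet_grip (a point): Point to grip on the mallet's handle: on its centre line, 50 mm from the head's axis (head side to +x), 50 mm above the lower face. Fingers close across the handle's 20 mm width (mallet's y). A firm grip (about 80 to 120 N) keeps it from turning in the pads.
- mallet_end (a point): Free end of the mallet's handle, on its centre line, 205 mm from the head's axis.
- tray: Shallow steel tool tray, fixed, 310 (x) by 210 (y) by 20 mm tall, walls and floor 4 mm; origin under its centre, z up. Grey cradle at x = -85 mm: 24 mm (x) by 60 mm (y), top 43 mm above the origin (the handle rests there), prongs at both sides up to 56 mm, 40 mm clear between them. Wrench and screwdriver lie at y = +68 and -68 mm, under 35 mm high.
- rest (a point): Point on the tray's floor where the centre of the mallet's lower face belongs when on its rest: 95 mm along the tray's +x axis from its centre, 4 mm above its underside. On the rest the mallet lies along the tray's x, handle towards -x.
- wrench: Bystander: steel wrench 160 mm long, lying in the tray.
- screwdriver: Bystander: screwdriver 170 mm long, lying in the tray.
- bucket: Bystander: spare blue rotor bucket, 40 mm across, 98 mm tall, standing on the bench; origin at its underside.
- swing_ring: Bystander: flat steel ring 46 mm across, 7 mm thick, lying on the bench.
- jar: Bystander: jar 56 mm across, 50 mm tall.
- bottle: Bystander: white bottle 60 mm across, 160 mm tall.

How it is judged:
By the outcome, as a careful person would: the job done as asked, in the order asked, and still so for the second after the job is handed in, with the robot touching nothing.
It also fails if it takes over 42 s, if anything falls off the work surface, if the arm or the gripper's body presses on something with over 40 N, if the wrist force passes 120 N, or if a joint passes its speed limit or range.

## Robot

A 6-joint arm with a two-finger parallel gripper is mounted at the origin on the work surface. World frame = base frame: x ahead of the robot, y to its left, z up, the work surface at z = 0. Lengths are in m, angles in rad, forces in N, time in s.
With the tool pointing down it reaches from about 0.25 to 0.8 m from the base axis. Payload 8.5 kg.
Tool frame: the origin (TCP) lies at the very end of the fingers, on their centre line; the grasp point (between the pads) lies 19 mm behind it; z points along the fingers, y is the line along which they close (so a half turn about z gives the same grasp; the last joint's range is limited). The gripper opens to 85 mm and grips with 20 to 120 N. Pads are 22 mm wide; open, the fingers measure 114 mm over their backs; the gripper's body (76 mm by 85 mm) begins 54 mm behind the grasp point. The pads swing forward as they close: fully open they stand 13 mm farther back than shut.
Start: joints at [1.2, 0.238, -0.013, 1.319, 0, 1.571], TCP at [0.19, 0.489, 0.231] pointing down, gripper open.
Joint ranges: [-2.66, 2.66], [-1.03, 1.9], [-1.14, 1.46], [-1.82, 2.27], [-1.45, 1.34], [-3.14, 3.14]. Speed limits (rad/s): [2.22, 2.22, 2.79, 3.14, 3.14, 3.14].

## Interface

Orientations are given as a rotation vector (axis times angle).
In Python, from rig import monitor, optics, arm gives the robot as it stands.
- The arm moves only by the tool servo_tool, never from a script. Its arguments are lists of equal length, an entry for each row: "translation": the shift along the tool's x, y, z in cm, a list of three; "dr": the turn, a rotation vector about the tool's x, y, z in degrees, a list of three. A call has exactly 8 rows; each row shifts and turns the commanded pose from where the row before left it, along the tool's axes as they then stand; what a row does not reach is not made up. A row lasts 1/8 s, in which the tool goes at most 62.5 mm and 10.7 degrees, less where a joint would pass 70% of its speed; a pose out of reach is approached as far as the arm can. A call is refused whole if a number of a shift passes 6.25 or a number of a turn 10.7, either way. A call with a gripper value outside its range is refused whole. "claw" is the closure, from 0 (fully open) to 1 (shut), set as the call begins (left out, the last holds). The fingers move at their own pace and stop on an object; "newtons" is the grip in N (left out, the last holds). Time passes only in rows, so rows that do not move let the fingers close, or fill a call up. It gives the time, the measured TCP pose, the force, the opening and the grip force at its end, in the units of the state.
- monitor.sense(): the state, without advancing time (a new reading comes with each control period).
- optics.snapshot(name): name is "scene" or "top" or "wrist"; returns a dict with "pixels" (384x512x3 uint8, red, green, blue), "depth" (384x512 float32, m along the optical axis (not along the pixel's ray), 0 where there is no reading), "intrinsics" (3x3 intrinsics, pixels), "k1" (the pictures are not rectified: a ray, as slopes to the right and down, at radius r is drawn at 1 + k1 r^2 times it, then the intrinsics apply), "xyz" and "orientation" of the camera in the world. Camera axes: x right, y down, z forward; pixel columns grow to the right and rows downward; lengths in m; the calibration is good to about 2 mm. A picture is of the moment at which its call begins.
- arm.job_done(): hands the job in; it is judged then, once.
The state is a dict: "t": time; "joints": joint angles; "qvel": joint speeds; "joint_efforts": joint torques, N m; "eef_pos": TCP position; "ee_rot": TCP orientation; "wrist_force": force on the tool from outside, world axes, zero at the start; "torque": the same for the moment, N m; "width": finger opening in m; "grip_force": force on a finger pad.
Only numpy, scipy, OpenCV 4.12 (cv2) and the standard library are available. Lean on these libraries where they do the work, as an engineer would, in place of code of your own. Each camera call takes 0.05 s, during which the arm holds its last target. There are 200 camera calls.

## Working session

There is one attempt and no reset: what is moved stays moved. The work goes in short steps, Python scripts to look and compute and a tool call to move; the robot and the scene stay as the last step left them, time stands still between calls to the robot, and variables do not carry over. Pictures are saved under pics/ and viewed, at most 10 in all, crops included, and the job is handed in when it is done.

Besides the shell and the picture viewer there is one more tool, called after "Emit:" in YAML: its name, and indented under it one key for each argument. servo_tool: Moves the arm, as the interface text tells. Its arguments: {"type":"object","properties":{"translation":{"type":"array","items":{"type":"array","items":{"type":"number"}}},"dr":{"type":"array","items":{"type":"array","items":{"type":"number"}}},"claw":{"type":"number"},"newtons":{"type":"number"}},"required":["translation","dr"]}

```bash
mkdir -p pics
cat > h.py <<'E'
import numpy as np, cv2, pickle
from scipy.spatial.transform import Rotation as R
def snap(name):
    from rig import optics
    s=optics.snapshot(name); pickle.dump(s,open(f'{name}.pkl','wb')); return s
def load(name): return pickle.load(open(f'{name}.pkl','rb'))
def rot(s):
    o=np.array(s['orientation'],float)
    return o if o.shape==(3,3) else R.from_rotvec(o).as_matrix()
def rays(s,uv):
    uv=np.atleast_2d(np.array(uv,float)); K=np.array(s['intrinsics']); k1=s['k1']
    d=np.stack([(uv[:,0]-K[0,2])/K[0,0],(uv[:,1]-K[1,2])/K[1,1]],1); x=d.copy()
    for _ in range(20): x=d/(1+k1*(x**2).sum(1,keepdims=True))
    return np.c_[x,np.ones(len(x))]
def plane(s,uv,z):
    r=rays(s,uv)@rot(s).T; p=np.array(s['xyz']); return p+r*((z-p[2])/r[:,2])[:,None]
def cloud(s):
    v,u=np.mgrid[:384,:512]; r=rays(s,np.c_[u.ravel(),v.ravel()])
    P=(r*s['depth'].ravel()[:,None])@rot(s).T+np.array(s['xyz']); P[s['depth'].ravel()==0]=np.nan
    return P.reshape(384,512,3)
E
python3 - <<'E'
from h import *
from rig import monitor
for n in ['scene','top']:
    s=snap(n); cv2.imwrite(f'pics/{n}0.png',cv2.resize(s['pixels'][:,:,::-1],(768,576)))
    print(n,s['intrinsics'],s['k1'],s['xyz'],s['orientation'])
print(monitor.sense())
E
```

```text
scene [[376.53344051   0.         252.98105516]
 [  0.         376.53344051 193.43622818]
 [  0.           0.           1.        ]] -0.049214130037853854 [ 0.98356869 -0.41749397  0.94074678] [-2.38079332 -1.06464245  0.31802163]
top [[427.38920863   0.         259.08524523]
 [  0.         427.38920863 194.05377496]
 [  0.           0.           1.        ]] -0.011236111074411111 [ 0.45981903 -0.03587032  1.22627846] [-2.16776831  2.13922589 -0.1424197 ]
{'t': 0.1, 'joints': array([ 1.20000494e+00,  2.38739304e-01, -1.41617801e-02,  1.31919340e+00,
       -3.59644788e-05,  1.57075790e+00]), 'qvel': array([ 0.00012688, -0.00200536,  0.00179834,  0.00100128,  0.00017854,
       -0.00013464]), 'joint_efforts': array([-1.18113883e-03, -5.39722860e+01,  3.46997631e+01,  1.34379885e-02,
       -1.23506866e-04,  3.93058360e-05]), 'eef_pos': array([0.19011295, 0.48897604, 0.23073538]), 'ee_rot': array([-5.79009853e-01, -3.08756642e+00,  2.01447216e-03]), 'wrist_force': array([ 0.30265866, -0.39955596, -0.56758334]), 'torque': array([-0.00124149, -0.00258389,  0.01987016]), 'grip_force': 0.0, 'width': 0.08566791292084583}
```

View pics/top0.png

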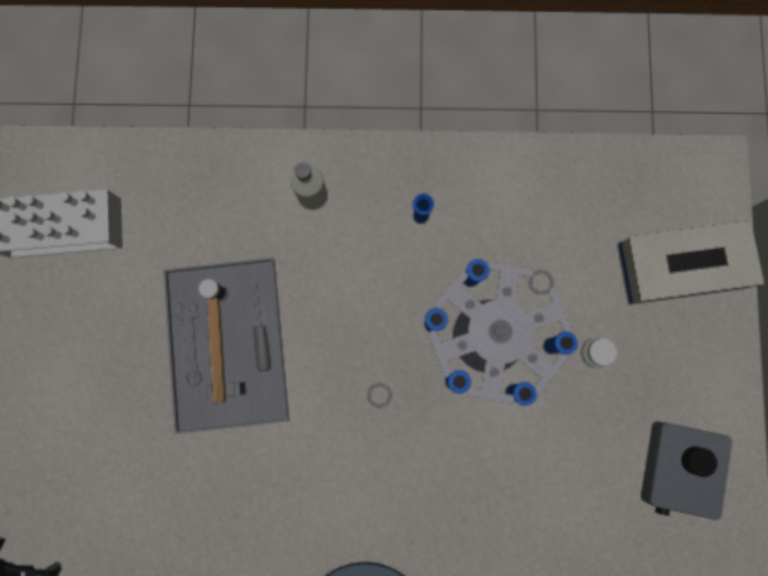

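View pics/scene0.png

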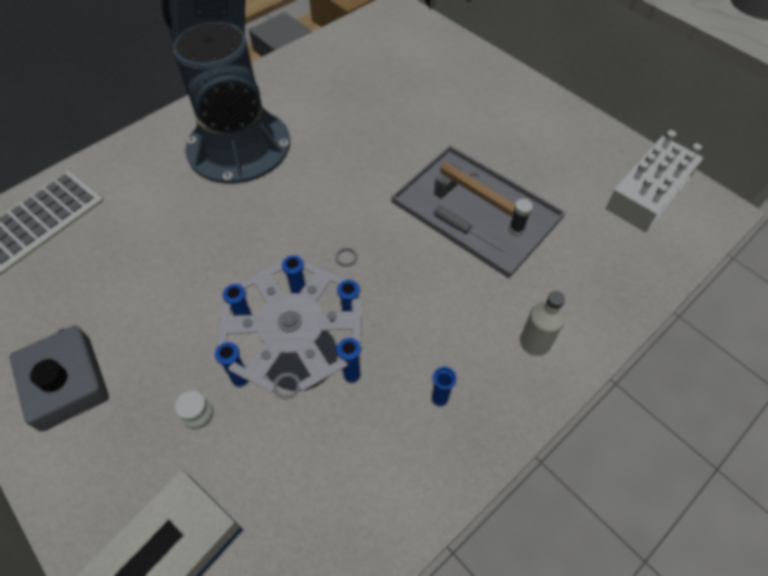

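The top view shows the mallet in the tray, with its head at (208,288) and handle end at (218,400). The rotor is centred near (500,330) with its empty ring at (541,282). In the scene view the rotor is at (290,320) and the mallet head at (522,208).

Run:
```python
from h import *
t=load('top'); s=load('scene'); P=cloud(t); Q=cloud(s)
def blobs(m,mn=5):
    n,l,st,c=cv2.connectedComponentsWithStats(m.astype(np.uint8)); return [(c[i],st[i,4],l==i) for i in range(1,n) if st[i,4]>=mn]
hsv=cv2.cvtColor(t['pixels'],cv2.COLOR_RGB2HSV)
# handle
m=(hsv[...,0]>5)&(hsv[...,0]<25)&(hsv[...,1]>100)&(P[...,2]>.03)&(P[...,0]>.1)
for c,a,mm in blobs(m,30):
    w=plane(t,np.argwhere(mm)[:,::-1],.065); r=cv2.minAreaRect((w[:,:2]*1000).astype(np.float32)); print('handle',c,a,r,'z',np.nanmedian(P[mm][:,2]))
    print(cv2.fitLine(w[:,:2].astype(np.float32),cv2.DIST_L2,0,.01,.01).ravel())
yy,xx=np.mgrid[:384,:512]
m=(t['pixels'].min(2)>150)&(abs(xx-139)<15)&(abs(yy-192)<15)
print('head', [(c,a,plane(t,c,.086),np.nanmedian(P[mm],0)) for c,a,mm in blobs(m,10)])
# tray: darker bluish
g=cv2.cvtColor(t['pixels'],cv2.COLOR_RGB2GRAY); print('tray px',t['pixels'][260,170],'bench',t['pixels'][260,210])
# blue buckets on rotor (rim z .138)
b=(hsv[...,0]>100)&(hsv[...,0]<130)&(hsv[...,1]>150)&(P[...,2]>.125)&(P[...,2]<.15)
ct=[]
for c,a,mm in blobs(b,20):
    w=plane(t,np.argwhere(mm)[:,::-1],.138); (cx,cy),r=cv2.minEnclosingCircle((w[:,:2]*1000).astype(np.float32)); ct.append((cx,cy)); print('bucket',c,a,cx,cy,r)
ct=np.array(ct); A=np.c_[2*ct,np.ones(len(ct))]; q=np.linalg.lstsq(A,(ct**2).sum(1),rcond=None)[0]
c=q[:2]; print('rotor c',c,'R',np.sqrt(q[2]+c@c), np.degrees(np.arctan2(*(ct-c).T[::-1])))
a0=np.degrees(np.arctan2(*(ct-c).T[::-1]));off=np.degrees(np.angle(np.mean(np.exp(1j*np.radians(a0*6)))))/6; print('off',off)
for k in range(6):
    an=np.radians(off+30+60*k); p=np.r_[c/1000+.07*np.array([np.cos(an),np.sin(an)])]
    out=[]
    for C in (P,Q):
        d=np.hypot(C[...,0]-p[0],C[...,1]-p[1]); z=C[...,2][(d<.012)&(C[...,2]>.1)]; out.append((len(z),np.round(np.percentile(z,[50,80,95,100])*1000,1) if len(z) else 0))
    print(k,np.degrees(an),p,out)
big=cv2.resize(t['pixels'][160:285,275:400],(500,500),interpolation=cv2.INTER_CUBIC)
b2=cv2.resize(s['pixels'][160:270,140:250],(500,500)[:2],interpolation=cv2.INTER_CUBIC)
o=np.hstack([big,b2]);o=cv2.resize(o,(800,400)); cv2.imwrite('pics/rot.png',cv2.convertScaleAbs(o[:,:,::-1],alpha=1.5))
```

```text
handle [143.71149675 232.84164859] 461 ((504.767578125, 275.9941101074219), (186.99734497070312, 18.09459686279297), 6.273285388946533) z 0.06481173682186592
[0.9942509  0.10707571 0.5036684  0.2758558 ]
head []
tray px [90 91 95] bench [125 121 117]
bucket [317.86407767 180.2038835 ] 103 642.1779174804688 -187.24232482910156 18.847431182861328
bucket [290.05882353 212.99019608] 102 556.2412109375 -115.03839111328125 18.611238479614258
bucket [375.8        228.60833333] 120 518.833984375 -334.9019775390625 19.723844528198242
bucket [305.38613861 254.36633663] 101 452.41668701171875 -154.77191162109375 18.13909339904785
bucket [349.26666667 262.13333333] 105 433.72283935546875 -264.6807861328125 18.221275329589844
rotor c [ 537.9176619  -225.25220289] R 111.24217787765716 [  20.03020094   80.56065301  -99.87298434  140.50050806 -159.27275024]
off 20.38913249145388
0 50.38913249145388 [ 0.58254757 -0.17132474] [(65, array([132.2, 147.4, 149.3, 155.2])), (67, array([132.4, 146.6, 148.6, 149.2]))]
1 110.38913249145388 [ 0.51353006 -0.15963784] [(70, array([131.6, 134. , 135.8, 136.8])), (59, array([132.1, 134.1, 135.5, 137.1]))]
2 170.3891324914539 [ 0.46890015 -0.2135653 ] [(69, array([132. , 134.4, 135.4, 135.9])), (57, array([131.6, 134.3, 135.5, 136.4]))]
3 230.38913249145392 [ 0.49328775 -0.27917967] [(67, array([131.4, 134.1, 137.4, 137.7])), (59, array([132. , 134.6, 135.7, 137.3]))]
4 290.3891324914539 [ 0.56230526 -0.29086657] [(66, array([132.1, 134.3, 135.8, 137. ])), (71, array([131.1, 134. , 135.3, 137.7]))]
5 350.3891324914539 [ 0.60693517 -0.23693911] [(65, array([131.5, 133.8, 136.3, 139.3])), (71, array([131.5, 133.8, 136. , 137.7]))]
```

View pics/rot.png

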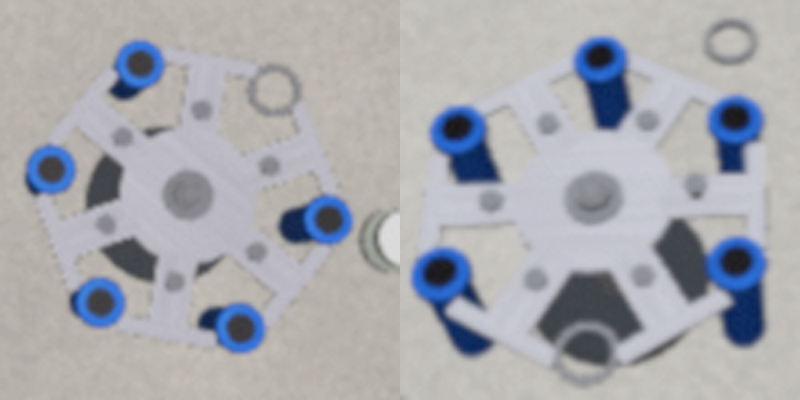

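The crop shows the proud pin at (122,137) in the left panel, at rotor index 0. Its depth reads about 147 mm, against 134 mm for the others.

Run:
```python
from h import *
from rig import monitor
t=load('top'); s=load('scene')
for S in (t,s):
    C=cloud(S); d=np.hypot(C[...,0]-.5825,C[...,1]+.1713); m=(d<.014)&(C[...,2]>.141)
    uv=np.argwhere(m)[:,::-1]; print('pin',m.sum(),plane(S,uv.mean(0),.147),np.median(C[m],0))
    hm=(np.hypot(C[...,0]-.615,C[...,1]-.288)<.03)&(C[...,2]>.078)
    uv=np.argwhere(hm)[:,::-1]; print('head',hm.sum(),plane(S,uv.mean(0),.086),np.median(C[hm],0))
P=cloud(t); px=t['pixels'].astype(int)
m=((px[...,2]-px[...,0])>0)&(px.sum(2)<330); m[:, 210:]=0; m[:160]=0;m[300:]=0;m[:,:100]=0
m=cv2.morphologyEx(m.astype(np.uint8),cv2.MORPH_CLOSE,np.ones((9,9)))
cs=max(cv2.findContours(m,cv2.RETR_EXTERNAL,cv2.CHAIN_APPROX_NONE)[0],key=cv2.contourArea)
w=plane(t,cs[:,0,:],.02)[:,:2]*1000; r=cv2.minAreaRect(w.astype(np.float32)); print('tray',r)
for a in (r[2],r[2]-90): 
    a=np.radians(a); print('rest if yaw',np.degrees(a),np.array(r[0])+95*np.array([np.cos(a),np.sin(a)]))
# wrench / clutter heights near grip in mallet frame
x=np.array([.99425,.1071]);g=np.array([.6151,.2879])-.05*x; y=np.array([-x[1],x[0]])
dx=(P[...,:2]-g)@x; dy=(P[...,:2]-g)@y
for lo,hi in((-80,-60),(-60,-45),(-45,-30),(-30,-15),(-15,15),(15,30),(30,45),(45,60),(60,80)):
    z=P[...,2][(abs(dx)<.02)&(dy*1000>lo)&(dy*1000<hi)]; print(lo,hi,np.round(np.nanmax(z)*1000))
st=monitor.sense(); T=R.from_rotvec(st['ee_rot']).as_matrix(); print(T.round(3))
for sg in (1,-1):
    G=np.c_[sg*x@np.eye(2,3),0*x@np.eye(2,3),[0,0,-1]]; G[:,1]=np.cross(G[:,2],G[:,0]); print(sg,np.degrees(R.from_matrix(T.T@G).as_rotvec()))
print('grip',g,'tool delta',T.T@(np.r_[g,.15]-st['eef_pos']))
```

```text
pin 29 [[ 0.58230033 -0.17378418  0.147     ]] [ 0.58156567 -0.17310966  0.14726592]
head 122 [[0.61103797 0.28845075 0.086     ]] [0.61192453 0.28859834 0.08575431]
pin 30 [[ 0.58594379 -0.17557253  0.147     ]] [ 0.58618396 -0.17504996  0.14656307]
head 96 [[0.61519604 0.2865503  0.086     ]] [0.61525174 0.28598471 0.08628529]
tray ((515.7950439453125, 271.9798889160156), (308.193115234375, 210.00440979003906), 7.187936305999756)
rest if yaw 7.187936305999755 [610.04844544 283.8667012 ]
rest if yaw -82.81206369400024 [527.68185623 177.72648742]
-80 -60 24.0
-60 -45 8.0
-45 -30 9.0
-30 -15 9.0
-15 15 69.0
15 30 8.0
30 45 9.0
45 60 16.0
60 80 17.0
[[-0.932  0.362 -0.   ]
 [ 0.362  0.932 -0.001]
 [-0.    -0.001 -1.   ]]
1 [-2.13981878e-02  9.97232731e-02  1.52609234e+02]
-1 [-7.34488619e-02 -1.57603385e-02 -2.73907340e+01]
grip [0.5653875 0.282545 ] tool delta [-0.42456708 -0.05633171  0.08082382]
```

Emit:
servo_tool:
  translation:
    - [-4, -0.6, 0]
    - [-5.5, -0.8, 0]
    - [-6, -0.8, 0]
    - [-6, -0.8, 0]
    - [-6, -0.8, 1]
    - [-6, -0.8, 1]
    - [-5.3, -0.8, 1]
    - [-3.5, -0.4, 1]
  dr:
    - [0, 0, 0]
    - [0, 0, 0]
    - [0, 0, 0]
    - [0, 0, 0]
    - [0, 0, 0]
    - [0, 0, 0]
    - [0, 0, 0]
    - [0, 0, 0]
  claw: 0.35
  newtons: 110

```text
t: 1.1
eef_pos: [0.5653, 0.2802, 0.1902]
ee_rot: [-0.582, -3.087, 0.001]
wrist_force: [-0.1, 1.2, 0.2]
width: 0.0556
grip_force: 0.0
```

Emit:
servo_tool:
  translation:
    - [0, 0, 1]
    - [0, 0, 1]
    - [0, 0, 1]
    - [0, 0, 1]
    - [0, 0, 1]
    - [0, 0, 1]
    - [0, 0, 0]
    - [0, 0, 0]
  dr:
    - [0, 0, -5]
    - [0, 0, -7]
    - [0, 0, -7]
    - [0, 0, -5]
    - [0, 0, -3.5]
    - [0, 0, 0]
    - [0, 0, 0]
    - [0, 0, 0]

```text
t: 2.1
eef_pos: [0.5635, 0.282, 0.1315]
ee_rot: [-0.17, 3.137, -0.0]
wrist_force: [-0.5, -0.2, 0.1]
width: 0.0554
grip_force: 0.0
```

```bash
cat >> h.py <<'E'
def delta(p,ang):
    "tool-axis cm shift and deg turn to TCP p with tool x at world angle ang (deg), pointing down"
    from rig import monitor
    st=monitor.sense(); T=R.from_rotvec(st['ee_rot']).as_matrix(); a=np.radians(ang)
    X=np.array([np.cos(a),np.sin(a),0]);Z=np.array([0,0,-1.]); G=np.c_[X,np.cross(Z,X),Z]
    print('t',st['t'],'pos',st['eef_pos'].round(4),'cm',(T.T@(np.array(p)-st['eef_pos'])*100).round(2),'deg',np.degrees(R.from_matrix(T.T@G).as_rotvec()).round(2),'F',st['wrist_force'].round(1),'w',round(st['width'],4),'g',st['grip_force'])
E
python3 - <<'E'
from h import *
s=snap('wrist'); cv2.imwrite('pics/w1.png',s['pixels'][:,:,::-1])
delta([.5633,.282,.035],186.4)
C=cloud(s); hsv=cv2.cvtColor(s['pixels'],cv2.COLOR_RGB2HSV)
m=(hsv[...,0]>5)&(hsv[...,0]<25)&(hsv[...,1]>100)&(C[...,2]>.05)&(C[...,2]<.08)
w=C[m]; print(m.sum(),np.median(w,0),cv2.fitLine(w[:,:2].astype(np.float32),cv2.DIST_HUBER,0,.01,.01).ravel(),w.min(0),w.max(0))
h=(C[...,2]>.078)&(C[...,2]<.09)&(C[...,0]>.57); print(h.sum(),C[h].min(0),C[h].max(0))
E
```

```text
t 2.15 pos [0.5636 0.282  0.1317] cm [ 0.04 -0.    9.67] deg [ 0.    0.03 -0.18] F [ 0.1 -0.1  1.1] w 0.0553 g 0.0
6004 [0.49710691 0.27807502 0.06528389] [0.9938176  0.11102499 0.49720782 0.27749386] [0.42413599 0.26067631 0.05001935] [0.60059424 0.29916594 0.06778956]
1463 [0.59681911 0.27340386 0.07808817] [0.63094662 0.30714099 0.08861266]
```

View pics/w1.png

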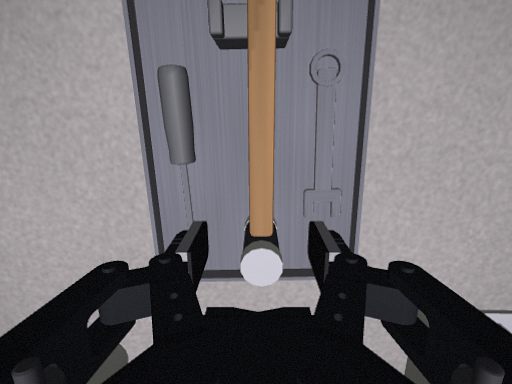

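The wrist view shows the handle slightly right of the finger midline (261 against about 258 px), with the yaw aligned. I'll descend with a 1.5 mm correction and grip.

Emit:
servo_tool:
  translation:
    - [0, 0.2, 1.5]
    - [0, 0, 2]
    - [0, 0, 2]
    - [0, 0, 1.7]
    - [0, 0, 1.3]
    - [0, 0, 0.9]
    - [0, 0, 0.3]
    - [0, 0, 0]
  dr:
    - [0, 0, 0]
    - [0, 0, 0]
    - [0, 0, 0]
    - [0, 0, 0]
    - [0, 0, 0]
    - [0, 0, 0]
    - [0, 0, 0]
    - [0, 0, 0]

```text
t: 3.15
eef_pos: [0.5634, 0.284, 0.0345]
ee_rot: [-0.171, 3.137, 0.0]
wrist_force: [-0.4, 0.2, 0.9]
width: 0.0556
grip_force: 0.0
```

Emit:
servo_tool:
  translation:
    - [0, 0, 0]
    - [0, 0, 0]
    - [0, 0, 0]
    - [0, 0, 0]
    - [0, 0, 0]
    - [0, 0, 0]
    - [0, 0, 0]
    - [0, 0, 0]
  dr:
    - [0, 0, 0]
    - [0, 0, 0]
    - [0, 0, 0]
    - [0, 0, 0]
    - [0, 0, 0]
    - [0, 0, 0]
    - [0, 0, 0]
    - [0, 0, 0]
  claw: 1
  newtons: 110

```text
t: 4.15
eef_pos: [0.5636, 0.2841, 0.035]
ee_rot: [-0.171, 3.136, 0.001]
wrist_force: [-1.4, -0.3, 6.2]
width: 0.0184
grip_force: 108.1
```

Emit:
servo_tool:
  translation:
    - [0, 0, -1]
    - [0, 0, -2]
    - [0, 0, -3]
    - [0, 0, -3.5]
    - [0, 0, -3.5]
    - [0, 0, -3.3]
    - [0, 0, -2]
    - [0, 0, -1]
  dr:
    - [0, 0, 0]
    - [0, 0, 0]
    - [0, 0, 0]
    - [0, 0, 0]
    - [0, 0, 0]
    - [0, 0, 0]
    - [0, 0, 0]
    - [0, 0, 0]

```text
t: 5.15
eef_pos: [0.5634, 0.284, 0.2285]
ee_rot: [-0.171, 3.136, 0.001]
wrist_force: [0.5, 0.4, -3.8]
width: 0.0182
grip_force: 107.6
```

Emit:
servo_tool:
  translation:
    - [0.2, -1.5, 0]
    - [0.5, -2.5, 0]
    - [0.5, -3, 0]
    - [0.5, -3.5, 0]
    - [0.6, -3.5, 0]
    - [0.6, -3.5, 0]
    - [0.6, -3.5, 0]
    - [0.6, -3.5, 0]
  dr:
    - [0, 0, 0]
    - [0, 0, 0]
    - [0, 0, 0]
    - [0, 0, 0]
    - [0, 0, 0]
    - [0, 0, 0]
    - [0, 0, 0]
    - [0, 0, 0]

```text
t: 6.15
eef_pos: [0.5476, 0.0331, 0.2264]
ee_rot: [0.17, -3.135, 0.001]
wrist_force: [0.6, -0.2, -2.6]
width: 0.0185
grip_force: 107.7
```

Emit:
servo_tool:
  translation:
    - [0.6, -3.5, 0]
    - [0.6, -3.5, 0]
    - [0.6, -3.5, 0]
    - [0.6, -3.2, 0]
    - [0.6, -3, 0]
    - [0.5, -2.5, 0]
    - [0.4, -1.9, 0]
    - [0, 0, 0]
  dr:
    - [0, 0, 0]
    - [0, 0, 0]
    - [0, 0, 0]
    - [0, 0, 0]
    - [0, 0, 0]
    - [0, 0, 0]
    - [0, 0, 0]
    - [0, 0, 0]

```text
t: 7.15
eef_pos: [0.5323, -0.1797, 0.2268]
ee_rot: [0.168, -3.136, -0.0]
wrist_force: [0.1, 0.5, -2.5]
width: 0.0185
grip_force: 107.8
```

Run:
```python
from h import *
delta([.5636-.029,.2841-.462,.2275],186.4)
t=snap('top'); s=snap('scene')
for S,n in((t,'t'),(s,'s')):
    C=cloud(S)
    m=(C[...,2]>.24)&(C[...,2]<.31)&(np.hypot(C[...,0]-.584,C[...,1]+.1745)<.03); m&=(S['pixels'].min(2)>120)
    print(n,m.sum(), C[m].mean(0) if m.any() else '', (C[m].min(0),C[m].max(0)) if m.any() else '')
a=t['pixels'][130:300,230:430]; b=s['pixels'][90:260,110:310]
cv2.imwrite('pics/hov.png',cv2.resize(np.hstack([a,b])[:,:,::-1],(800,340),interpolation=cv2.INTER_CUBIC))
```

```text
t 7.15 pos [ 0.5323 -0.1797  0.2268] cm [-0.25  0.16 -0.07] deg [ 0.01 -0.06 -0.28] F [ 0.1  0.5 -2.5] w 0.0185 g 107.77843952178955
t 77 [ 0.58537527 -0.16812231  0.27745965] (array([ 0.57160592, -0.17887843,  0.26855949]), array([ 0.59668987, -0.15850962,  0.28169479]))
s 154 [ 0.58326397 -0.17500432  0.27717044] (array([ 0.55429178, -0.190286  ,  0.2559222 ]), array([ 0.60015868, -0.15933204,  0.2802633 ]))
```

View pics/hov.png

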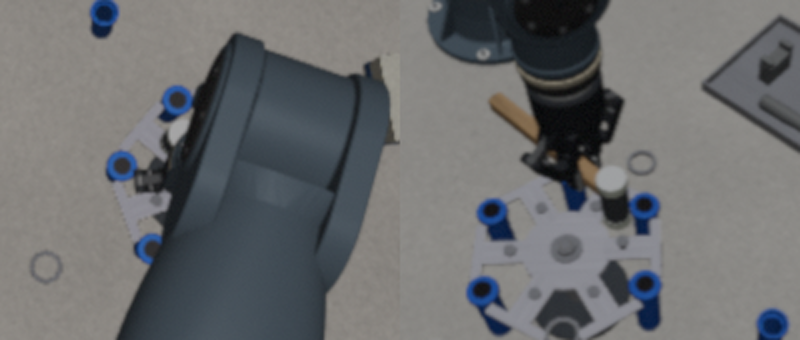

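In the scene panel the mallet head hangs upright over the proud pin at (612,200), and its height matches. I'll make the small correction, then the first blow, kept slightly short.

Emit:
servo_tool:
  translation:
    - [-0.25, 0.15, 0]
    - [0, 0, 0]
    - [0, 0, 1.2]
    - [0, 0, 2.3]
    - [0, 0, 2.3]
    - [0, 0, 0]
    - [0, 0, -1.5]
    - [0, 0, -2.3]
  dr:
    - [0, 0, 0]
    - [0, 0, 0]
    - [0, 0, 0]
    - [0, 0, 0]
    - [0, 0, 0]
    - [0, 0, 0]
    - [0, 0, 0]
    - [0, 0, 0]

```text
t: 8.25
eef_pos: [0.5356, -0.1762, 0.2088]
ee_rot: [0.172, -3.137, 0.0]
wrist_force: [0.3, 0.0, -1.6]
width: 0.0183
grip_force: 107.7
```

Run:
```python
from h import *
delta([.5636-.029,.2841-.462,.165],186.4)
s=snap('scene'); C=cloud(s); d=np.hypot(C[...,0]-.585,C[...,1]+.1745); m=(d<.014)&(C[...,2]<.16)&(C[...,2]>.125)
print(m.sum(),np.round(np.sort(C[m][:,2])[-25:]*1000,1))
w=snap('wrist'); cv2.imwrite('pics/w2.png',w['pixels'][:,:,::-1])
```

```text
t 8.25 pos [ 0.5356 -0.1762  0.2088] cm [ 0.12 -0.16  4.38] deg [-0.   -0.01 -0.14] F [ 0.3  0.  -1.6] w 0.0183 g 107.72282481193542
87 [133.2 133.3 133.4 133.6 133.9 134.  134.2 134.2 134.2 134.2 134.3 134.5
 134.6 134.9 135.  135.2 135.3 135.3 135.5 135.5 135.7 135.9 136.9 137.2
 137.2]
```

View pics/w2.png

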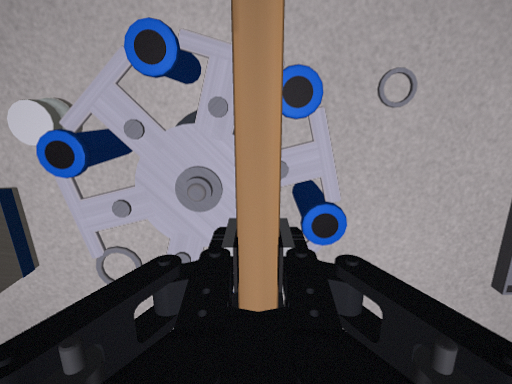

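The wrist view shows the mallet still straight in the grip, and the depth shows the pin is mostly down. Next is a second blow, ending at the bottom so I can read the height and force.

Emit:
servo_tool:
  translation:
    - [0.1, -0.1, -0.7]
    - [0, 0, -0.7]
    - [0, 0, 0]
    - [0, 0, 0]
    - [0, 0, 1.2]
    - [0, 0, 2.3]
    - [0, 0, 2.3]
    - [0, 0, 0]
  dr:
    - [0, 0, 0]
    - [0, 0, 0]
    - [0, 0, 0]
    - [0, 0, 0]
    - [0, 0, 0]
    - [0, 0, 0]
    - [0, 0, 0]
    - [0, 0, 0]

```text
t: 9.35
eef_pos: [0.5341, -0.1774, 0.162]
ee_rot: [0.171, -3.136, -0.0]
wrist_force: [-0.0, -0.8, -2.9]
width: 0.0184
grip_force: 111.2
```

Emit:
servo_tool:
  translation:
    - [0, 0, -2.5]
    - [0, 0, -2.5]
    - [0, 0, 0]
    - [0, 0, 1]
    - [0, 0, 2.1]
    - [0, 0, 2.1]
    - [0, 0, 0]
    - [0, 0, 0]
  dr:
    - [0, 0, 0]
    - [0, 0, 0]
    - [0, 0, 0]
    - [0, 0, 0]
    - [0, 0, 0]
    - [0, 0, 0]
    - [0, 0, 0]
    - [0, 0, 0]

```text
t: 10.35
eef_pos: [0.5339, -0.1771, 0.1596]
ee_rot: [0.171, -3.135, -0.001]
wrist_force: [0.1, -0.3, -2.3]
width: 0.0181
grip_force: 114.6
```

Emit:
servo_tool:
  translation:
    - [0, 0, -2]
    - [0, 0, -2.5]
    - [0, 0, -2.5]
    - [0, 0, -1]
    - [0, 0, 0]
    - [0, 0, 0]
    - [0, 0, 0]
    - [0, 0, 0]
  dr:
    - [0, 0, 0]
    - [0, 0, 0]
    - [0, 0, 0]
    - [0, 0, 0]
    - [0, 0, 0]
    - [0, 0, 0]
    - [0, 0, 0]
    - [0, 0, 0]

```text
t: 11.35
eef_pos: [0.5346, -0.1773, 0.2408]
ee_rot: [0.171, -3.136, -0.0]
wrist_force: [0.1, -0.1, -2.8]
width: 0.0184
grip_force: 114.4
```

Run:
```python
from h import *
delta([.5636-.029,.2841-.462,.165],186.4)
s=snap('scene'); C=cloud(s); d=np.hypot(C[...,0]-.585,C[...,1]+.1745); m=(d<.014)&(C[...,2]<.16)&(C[...,2]>.125)
print(m.sum(),np.round(np.sort(C[m][:,2])[-25:]*1000,1))
hsv=cv2.cvtColor(s['pixels'],cv2.COLOR_RGB2HSV); yy,xx=np.mgrid[:384,:512]
m=(C[...,2]>.22)&(d<.03)&(s['pixels'].min(2)>120); print('head top',m.sum(),C[m].mean(0),np.percentile(C[m][:,2],[10,50,90]))
m=(hsv[...,0]>5)&(hsv[...,0]<25)&(hsv[...,1]>100)&(C[...,2]>.15)&(C[...,0]<.6)
p=C[m]; A=np.c_[p[:,0],np.ones(len(p))]; top=p
for lo in np.arange(.36,.58,.03):
    q=p[(p[:,0]>lo)&(p[:,0]<lo+.03)]; print(round(lo+.015,3),len(q),np.percentile(q[:,2],[10,90]).round(4) if len(q)>5 else '')
cv2.imwrite('pics/s3.png',cv2.resize(s['pixels'][90:270,110:290][:,:,::-1],(600,600),interpolation=cv2.INTER_CUBIC))
```

```text
t 11.35 pos [ 0.5346 -0.1773  0.2408] cm [ 0.   -0.06  7.58] deg [ 0.02 -0.05 -0.15] F [ 0.1 -0.1 -2.8] w 0.0184 g 114.36696410179138
88 [132.7 132.8 132.8 133.  133.  133.1 133.7 133.8 133.8 134.  134.4 134.4
 134.5 134.7 134.8 134.8 134.8 134.9 134.9 134.9 135.  135.4 136.  136.1
 136.4]
head top 146 [ 0.58011947 -0.17334871  0.29900386] [0.29720818 0.29937602 0.30111385]
0.375 2 
0.405 50 [0.2492 0.2572]
0.435 41 [0.2502 0.2604]
0.465 29 [0.2547 0.2631]
0.495 12 [0.2577 0.2656]
0.525 12 [0.2708 0.2991]
0.555 28 [0.2653 0.3326]
0.585 0
```

View pics/s3.png

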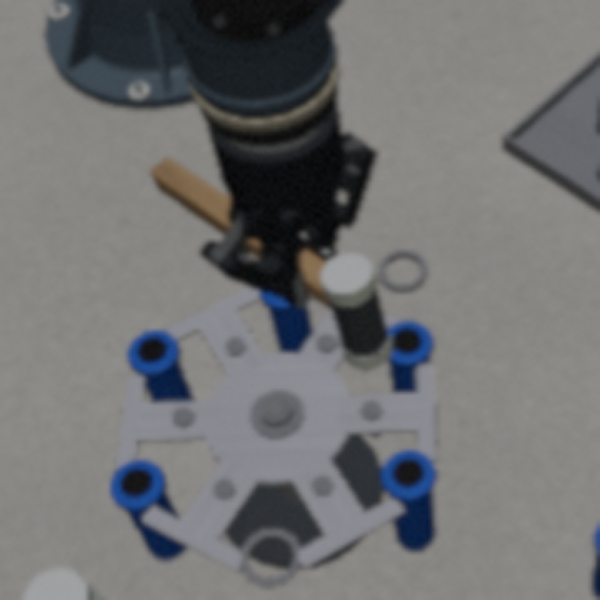

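The scene crop shows the handle sloping, so the mallet pitched head-up in the pads when the pin met its hard stop. I'll move aside to measure the pin and the tilt.

Emit:
servo_tool:
  translation:
    - [0, 1, 0]
    - [0, 2, 0]
    - [0, 2, 0]
    - [0, 2, 0]
    - [0, 2, 0]
    - [0, 1, 0]
    - [0, 0, 0]
    - [0, 0, 0]
  dr:
    - [0, 0, 0]
    - [0, 0, 0]
    - [0, 0, 0]
    - [0, 0, 0]
    - [0, 0, 0]
    - [0, 0, 0]
    - [0, 0, 0]
    - [0, 0, 0]

```text
t: 12.4
eef_pos: [0.524, -0.0783, 0.2413]
ee_rot: [0.171, -3.137, 0.001]
wrist_force: [0.7, -0.3, -4.0]
width: 0.0182
grip_force: 114.4
```

Run:
```python
from h import *
from rig import monitor
old=load('scene')
zs={n:[] for n in('scene','top','wrist')}
c=np.array([.5379,-.22525])
for i in range(4):
  for n in zs:
    S=snap(n);C=cloud(S)
    off=np.array([.0035,-.0015]) if n=='scene' else np.array([0,-.001])
    row=[]
    for k in range(6):
        a=np.radians(50.4+60*k); p=c+off+.07*np.array([np.cos(a),np.sin(a)]); d=np.hypot(C[...,0]-p[0],C[...,1]-p[1])
        z=C[...,2][(d<.006)&(C[...,2]<.16)&(C[...,2]>.12)]; 
        z2=C[...,2][(d>.012)&(d<.02)&(C[...,2]<.16)&(C[...,2]>.125)]
        row.append((np.median(z)-np.median(z2))*1000 if len(z)>4 else np.nan)
    zs[n].append(row)
for n in zs: print(n,np.round(np.mean(zs[n],0),2),np.round(np.std(zs[n],0),2))
w=load('wrist'); C=cloud(w); hsv=cv2.cvtColor(w['pixels'],cv2.COLOR_RGB2HSV)
m=(hsv[...,0]>5)&(hsv[...,0]<25)&(hsv[...,1]>100)&(C[...,2]>.2)&(C[...,2]<.3)
st=monitor.sense(); x=np.array([.9938,.111]); u=(C[m][:,:2]-st['eef_pos'][:2])@x; z=C[m][:,2]; v=(C[m][:,:2]-st['eef_pos'][:2])@[-x[1],x[0]]
k=abs(v)<.006; f=np.polyfit(u[k],z[k],1); k&=abs(z-np.polyval(f,u))<.004; f=np.polyfit(u[k],z[k],1); print('tilt',np.degrees(np.arctan(f[0])),'z at grip',f[1],'span',u[k].min(),u[k].max(),k.sum(),'TCP',st['eef_pos'])
for lo in np.arange(-.15,0,.03): q=k&(u>lo)&(u<lo+.03); print(lo,np.median(z[q]))
```

```text
scene [3.88 3.78 4.19 4.34 3.91 4.  ] [0.42 0.28 0.34 0.44 0.18 0.35]
top [ nan  nan  nan 3.57 3.92  nan] [ nan  nan  nan 0.65 0.52  nan]
wrist [3.91 3.97 4.02 4.   3.78 3.95] [0.11 0.07 0.05 0.04 0.1  0.06]
tilt 7.4352354457002185 z at grip 0.27342483772628845 span -0.110026195577712 0.024126027375962457 8602 TCP [ 0.52393855 -0.07806106  0.2413163 ]
-0.15 nan
-0.12 0.26036463095162693
-0.09 0.26362130246368864
-0.06 0.26750875913928174
-0.03 0.27141379112043096
  return _methods._mean(a, axis=axis, dtype=dtype,
  ret = ret.dtype.type(ret / rcount)
```

The pin is home: it stands 3.91 mm above the plate, the others about 3.94 mm. The mallet is tilted 7.4° in the pads. I'll carry it back and level it there.

Emit:
servo_tool:
  translation:
    - [-0.3, 1.2, 0]
    - [-0.4, 2, 0]
    - [-0.5, 2.5, 0]
    - [-0.6, 2.5, 0]
    - [-0.6, 2.5, 0]
    - [-0.6, 2.5, 0]
    - [-0.6, 2.5, 0]
    - [-0.6, 2.5, 0]
  dr:
    - [0, 0, 0]
    - [0, 0, 0]
    - [0, 0, 0]
    - [0, 0, 0]
    - [0, 0, 0]
    - [0, 0, 0]
    - [0, 0, 0]
    - [0, 0, 0]

```text
t: 14.0
eef_pos: [0.5457, 0.1092, 0.2413]
ee_rot: [0.172, -3.137, -0.0]
wrist_force: [-0.5, -0.4, -1.8]
width: 0.0187
grip_force: 114.4
```

Emit:
servo_tool:
  translation:
    - [-0.6, 2.5, 0]
    - [-0.6, 2.5, 0]
    - [-0.6, 2.5, 0]
    - [-0.6, 2.5, 0]
    - [-0.5, 2.5, 0]
    - [-0.4, 2.5, 0]
    - [-0.3, 1.5, 0]
    - [0, 0.9, 0]
  dr:
    - [0, 0, 0]
    - [0, 0, 0]
    - [0, 0, 0]
    - [0, 0, 0]
    - [0, 0, 0]
    - [0, 0, 0]
    - [0, 0, 0]
    - [0, 0, 0]

```text
t: 15.0
eef_pos: [0.5626, 0.2853, 0.2411]
ee_rot: [0.172, -3.137, 0.001]
wrist_force: [-0.4, -0.1, -3.2]
width: 0.0184
grip_force: 114.4
```

Emit:
servo_tool:
  translation:
    - [0, 0, 1]
    - [0, 0, 2.5]
    - [0, 0, 3]
    - [0, 0, 3]
    - [0, 0, 2.5]
    - [0, 0, 1.5]
    - [0, 0, 0]
    - [0, 0, 0]
  dr:
    - [0, 1, 0]
    - [0, 0, 0]
    - [0, 0, 0]
    - [0, 0, 0]
    - [0, 0, 0]
    - [0, 3.2, 0]
    - [0, 3.2, 0]
    - [0, 0, 0]

```text
t: 16.0
eef_pos: [0.5611, 0.2832, 0.105]
ee_rot: [0.162, -3.007, 0.012]
wrist_force: [-0.1, 0.4, -2.9]
width: 0.0186
grip_force: 114.4
```

```bash
cat > m.py <<'E'
from h import *
from rig import monitor
w=snap('wrist'); C=cloud(w); st=monitor.sense(); T=R.from_rotvec(st['ee_rot']).as_matrix(); e=st['eef_pos']
hsv=cv2.cvtColor(w['pixels'],cv2.COLOR_RGB2HSV)
m=(hsv[...,0]>5)&(hsv[...,0]<25)&(hsv[...,1]>100)&(abs(C[...,2]-e[2]-.03)<.03)
p=C[m]; l=cv2.fitLine(p[:,:2].astype(np.float32),cv2.DIST_HUBER,0,.01,.01).ravel(); print('handle yaw',np.degrees(np.arctan2(l[1],l[0])), 'y at x=.5',l[3]+(.5-l[2])*l[1]/l[0])
x=l[:2]; u=(p[:,:2]-e[:2])@x; v=(p[:,:2]-e[:2])@[-x[1],x[0]]; k=abs(v-np.median(v))<.006; z=p[:,2]
f=np.polyfit(u[k],z[k],1); k&=abs(z-np.polyval(f,u))<.004; f=np.polyfit(u[k],z[k],1); print('tilt',np.degrees(np.arctan(f[0])),'top z at TCP',f[1])
th=np.arctan2(x[1],x[0])
g=np.array([.5636,.2841,.0195+.0345]); tcp=g+.0195*T[:,2]
print('e',e.round(4),'tool cm',(T.T@(tcp-e)*100).round(2),'rv',np.degrees(R.from_matrix(T.T@R.from_rotvec([-.171,3.136,0.001]).as_matrix()).as_rotvec()).round(2),'down',(-T[2]).round(3),'F',st['wrist_force'].round(1))
for n in('top','scene'):
    S=snap(n);C=cloud(S); d=np.hypot(C[...,0]-.613,C[...,1]-.2875)
    zt=e[2]+.052; h=(d<.03)&(abs(C[...,2]-zt)<.012)&(S['pixels'].min(2)>100); print(n,h.sum(),C[h].mean(0) if h.any() else '')
E
python3 m.py
```

```text
handle yaw 6.263644 y at x=.5 0.2767592
tilt -0.03371494157555671 top z at TCP 0.13681035030372854
e [0.561  0.2833 0.1054] tool cm [-0.93  0.05  7.01] rv [-0.06 -7.47 -0.06] down [-0.129  0.001  0.992] F [ 0.3 -0.2 -2.7]
top 31 [0.6186238  0.28036616 0.15754733]
scene 97 [0.61327899 0.28740011 0.1586639 ]
```

The handle is level at −0.03°, yaw and position match the start, and about 71 mm of descent remains. Setting it down.

Emit:
servo_tool:
  translation:
    - [-0.18, 0.08, 1]
    - [-0.22, 0, 1.7]
    - [-0.22, 0, 1.7]
    - [-0.16, 0, 1.2]
    - [-0.1, 0, 0.8]
    - [-0.05, 0, 0.4]
    - [-0.03, 0, 0.2]
    - [0, 0, 0]
  dr:
    - [0, 0, 0]
    - [0, 0, 0]
    - [0, 0, 0]
    - [0, 0, 0]
    - [0, 0, 0]
    - [0, 0, 0]
    - [0, 0, 0]
    - [0, 0, 0]

```text
t: 17.15
eef_pos: [0.5611, 0.285, 0.0359]
ee_rot: [0.164, -3.008, 0.011]
wrist_force: [-0.2, 0.3, -2.4]
width: 0.0183
grip_force: 114.4
```

```bash
python3 m.py
```

```text
handle yaw 6.3566504 y at x=.5 0.27851927
tilt 0.07991284935734005 top z at TCP 0.06774805193431199
e [0.5611 0.2851 0.036 ] tool cm [-0.   -0.12  0.13] rv [-0.03 -7.43  0.01] down [-0.128 -0.     0.992] F [ 0.2  0.4 -2.6]
top 28 [0.61834107 0.28150513 0.08797986]
scene 85 [0.61395827 0.28834127 0.0887909 ]
```

Emit:
servo_tool:
  translation:
    - [-0.01, -0.07, 0.05]
    - [-0.01, 0, 0.05]
    - [-0.01, 0, 0.05]
    - [0, 0, 0.05]
    - [0, 0, 0.03]
    - [0, 0, 0]
    - [0, 0, 0]
    - [0, 0, 0]
  dr:
    - [0, 0, 0]
    - [0, 0, 0]
    - [0, 0, 0]
    - [0, 0, 0]
    - [0, 0, 0]
    - [0, 0, 0]
    - [0, 0, 0]
    - [0, 0, 0]

```text
t: 18.3
eef_pos: [0.561, 0.2843, 0.0337]
ee_rot: [0.164, -3.008, 0.011]
wrist_force: [-1.3, -0.7, 5.4]
width: 0.0182
grip_force: 115.4
```

Emit:
servo_tool:
  translation:
    - [0, 0, 0]
    - [0, 0, 0]
    - [0, 0, 0]
    - [0, 0, 0]
    - [0, 0, 0]
    - [0, 0, 0]
    - [0, 0, 0]
    - [0, 0, 0]
  dr:
    - [0, 0, 0]
    - [0, 0, 0]
    - [0, 0, 0]
    - [0, 0, 0]
    - [0, 0, 0]
    - [0, 0, 0]
    - [0, 0, 0]
    - [0, 0, 0]
  claw: 0.35

```text
t: 19.3
eef_pos: [0.561, 0.2843, 0.0333]
ee_rot: [0.164, -3.008, 0.011]
wrist_force: [0.6, -0.0, 0.7]
width: 0.0557
grip_force: 0.0
```

Emit:
servo_tool:
  translation:
    - [0.06, 0, -0.5]
    - [0.13, 0, -1]
    - [0.26, 0, -2]
    - [0.3, 0, -2.5]
    - [0.3, 0, -2.5]
    - [0.3, 0, -2.5]
    - [0.13, 0, -1]
    - [0, 0, 0]
  dr:
    - [0, 0, 0]
    - [0, 0, 0]
    - [0, 0, 0]
    - [0, 0, 0]
    - [0, 0, 0]
    - [0, -3.7, 0]
    - [0, -3.7, 0]
    - [0, 0, 0]

```text
t: 20.3
eef_pos: [0.5608, 0.2845, 0.1565]
ee_rot: [-0.172, 3.134, 0.002]
wrist_force: [-0.3, -0.3, 0.1]
width: 0.0558
grip_force: 0.0
```

Run:
```python
from h import *
from rig import monitor
st=monitor.sense(); print(st['t'],st['eef_pos'],st['wrist_force'],st['width'])
s=snap('wrist'); t=snap('scene'); C=cloud(s); hsv=cv2.cvtColor(s['pixels'],cv2.COLOR_RGB2HSV)
m=(hsv[...,0]>5)&(hsv[...,0]<25)&(hsv[...,1]>100)&(C[...,2]>.05)&(C[...,2]<.08)
w=C[m]; print(m.sum(),np.median(w,0),cv2.fitLine(w[:,:2].astype(np.float32),cv2.DIST_HUBER,0,.01,.01).ravel(),np.polyfit(w[:,0],w[:,2],1))
h=(C[...,2]>.078)&(C[...,2]<.09)&(C[...,0]>.57); print(h.sum(),C[h].min(0),C[h].max(0))
o=np.hstack([cv2.resize(s['pixels'],(400,300)),cv2.resize(t['pixels'][80:200,240:400],(400,300))]); cv2.imwrite('pics/end.png',o[:,:,::-1])
```

```text
20.3 [0.56083719 0.28452607 0.15651514] [-0.27212071 -0.32311394  0.12332879] 0.05577084084502391
5156 [0.49098709 0.27720929 0.06530026] [0.9939386  0.10993613 0.49582696 0.27724898] [0.00208512 0.06416487]
1179 [0.59583526 0.13085184 0.0780239 ] [0.78659756 0.30687585 0.08832637]
```

View pics/end.png

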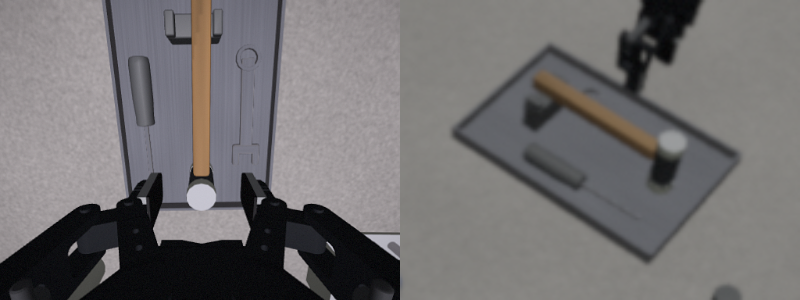

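The wrist panel shows the mallet lying level in the cradle with its head upright at (201,196). It is within about 1 mm of its starting pose, and the hand is clear.

```bash
python3 -c "
from rig import arm
print(arm.job_done())"
```

```text
the job is handed in; nothing more can be done
None
```

I drove the proud pin home with three mallet blows (3.9 mm above the plate, level with the other five), put the mallet back on its rest within about 1 mm of where it started, let go, and handed the job in at about 20 s; no verdict came back.

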